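# Lid the olivewood spice box and snap its four clips in opposite-corner order

## Task

Put the lid on the olivewood spice box, fully home on the rim with all four clips still standing open, then snap the four steel clips fully down over the lid in opposite-corner order: any clip first, next the one diagonally across from it, then the other two. The steel bar above the rear of the box is in the way, so work in under it, and leave the mortar, bowl, cup and jar standing where they are.

Things in the scene. Friction and masses are not known exactly. Their poses are not given: they have to be found in the camera images.
- spice_box: Olivewood box open on top, 170 (its x) x 120 (its y) x 70 mm high, walls 5, fixed. Origin: centre of its underside, z up, x away from the robot within 15 degrees. Four steel clips (plates 36 mm long from the hinge, 20 wide, 4 thick) are hinged outside its long sides, hinges at x +/-60, y +/-68, z 79.5 mm. With the lid on, the lid's top is at z 76.
- lid: Loose wooden lid, 200-390 g, flat on the counter. Plate 170 (its x) x 120 x 6 mm; origin: centre of the plate's underside (seated: 70 mm above the box's origin, either way round). Under it a plug 13 mm deep, 152 x 102 then 142 x 92 mm, for the box's 160 x 110 mouth. On top, central, a grip bar 44 mm along its x, 20 wide, its top 38 mm above the origin.
- hoop: Fixed steel hoop. Origin: on the counter below the middle of its bar. Bar 12 mm thick along its y, from -130 to +130 mm, axis 200 mm up, 17 to 25 mm behind (+x) the rear clips' middle: no room there for an upright gripper, nor for the lid from straight above. From its ends it runs 75 mm back (+x), then down to the counter. Wire hooks on it are look only.
- clip_front_left (a joint): Hinge of the clip at box (-60, +68, +79.5) mm, about the box's x. 0: plate upright, leaning 7 deg outward; all start there, on the stop; grows inward and down; 1.7: level, shut, 1.5 mm over the lid (stop). Over-centre spring: resists most near 0.8 (about 0.13 N m: 5 N at 30 mm from the hinge); let go before 1.25 it springs open again, beyond 1.45 it snaps shut by itself.
- tip_front_left (a point): Middle of the free end of the plate of the clip at the robot-side (-x) end of the box's left (+y) long side, in the box's own axes.
- clip_front_right (a joint): Hinge of the clip at box (-60, -68, +79.5) mm, about the box's x. 0: plate upright, leaning 7 deg outward; all start there, on the stop; grows inward and down; 1.7: level, shut, 1.5 mm over the lid (stop). Over-centre spring: resists most near 0.8 (about 0.13 N m: 5 N at 30 mm from the hinge); let go before 1.25 it springs open again, beyond 1.45 it snaps shut by itself.
- tip_front_right (a point): Middle of the free end of the plate of the clip at the robot-side (-x) end of the box's right (-y) long side, in the box's own axes.
- clip_rear_left (a joint): Hinge of the clip at box (+60, +68, +79.5) mm, about the box's x. 0: plate upright, leaning 7 deg outward; all start there, on the stop; grows inward and down; 1.7: level, shut, 1.5 mm over the lid (stop). Over-centre spring: resists most near 0.8 (about 0.13 N m: 5 N at 30 mm from the hinge); let go before 1.25 it springs open again, beyond 1.45 it snaps shut by itself.
- tip_rear_left (a point): Middle of the free end of the plate of the clip at the far (+x) end of the box's left (+y) long side, in the box's own axes.
- clip_rear_right (a joint): Hinge of the clip at box (+60, -68, +79.5) mm, about the box's x. 0: plate upright, leaning 7 deg outward; all start there, on the stop; grows inward and down; 1.7: level, shut, 1.5 mm over the lid (stop). Over-centre spring: resists most near 0.8 (about 0.13 N m: 5 N at 30 mm from the hinge); let go before 1.25 it springs open again, beyond 1.45 it snaps shut by itself.
- tip_rear_right (a point): Middle of the free end of the plate of the clip at the far (+x) end of the box's right (-y) long side, in the box's own axes.
- mortar: Steel mortar, 94 mm wide, 75 mm high, with a pestle leaning in it up to 115 mm. Origin: centre of its foot. To be left alone.
- pinch_bowl: Blue bowl, 68 mm wide, 32 mm high. Origin: centre of its foot. To be left alone.
- measuring_cup: Aluminium cup, 66 mm wide, 55 mm high, flat handle reaching 70 mm from its axis to its own -x at 50 mm height. Origin: centre of its foot. To be left alone.
- salt_jar: Jar, 48 mm wide, 65 mm high. Origin: centre of its foot. To be left alone.
Mind the look-alikes: they are no part of the job. There is more than one size of the lid; the one meant has the size given above.

How it is judged:
On the way, in this order (a step that is already met when the one before it is completed fails the run):
1. the lid is seated on the box with all four clips still open (z of lid in the frame of spice_box between 0.066 and 0.074 m and horizontal distance between lid and spice_box below 0.008 m and angle between lid's own z axis and vertical below 0.04 rad and angle between the x axis of lid and the x axis of spice_box, either way round below 0.12 rad and value of joint each of clip_front_left, clip_front_right, clip_rear_left, clip_rear_right below 0.9 rad), for 0.2 s.
2. two diagonally opposite clips are snapped shut while the other two are still open, the lid seated (z of lid in the frame of spice_box between 0.066 and 0.074 m and horizontal distance between lid and spice_box below 0.008 m and angle between lid's own z axis and vertical below 0.04 rad and angle between the x axis of lid and the x axis of spice_box, either way round below 0.12 rad and ((value of joint each of clip_front_left, clip_rear_right above 1.6 rad and value of joint each of clip_front_right, clip_rear_left below 0.9 rad) or (value of joint each of clip_front_right, clip_rear_left above 1.6 rad and value of joint each of clip_front_left, clip_rear_right below 0.9 rad))), for 0.2 s.
At the end, for the whole second after the job is handed in: The lid lies level on the box's rim (origin within 4 mm of 70 mm above the box's origin, within 8 mm sideways, within 0.04 rad of level, within 0.12 rad of the box's direction either way round), at rest, and all four clip joints read above 1.6 (z of lid in the frame of spice_box between 0.066 and 0.074 m and horizontal distance between lid and spice_box below 0.008 m and angle between lid's own z axis and vertical below 0.04 rad and angle between the x axis of lid and the x axis of spice_box, either way round below 0.12 rad and value of joint each of clip_front_left, clip_front_right, clip_rear_left, clip_rear_right above 1.6 rad and linear speed of lid below 0.02 m/s); the robot touches nothing.
It fails at once if the steel mortar with pestle is shoved more than 30 mm or tipped (distance of mortar from where it was at the start of the episode above 0.03 m or angle between mortar's own z axis and vertical above 0.5 rad).
It fails at once if the blue pinch bowl is shoved more than 30 mm or tipped (distance of pinch_bowl from where it was at the start of the episode above 0.03 m or angle between pinch_bowl's own z axis and vertical above 0.5 rad).
It fails at once if the aluminium measuring cup is shoved more than 30 mm or tipped (distance of measuring_cup from where it was at the start of the episode above 0.03 m or angle between measuring_cup's own z axis and vertical above 0.5 rad).
It fails at once if the salt jar is shoved more than 30 mm or tipped (distance of salt_jar from where it was at the start of the episode above 0.03 m or angle between salt_jar's own z axis and vertical above 0.5 rad).
It also fails if it takes over 64 s, if anything falls off the work surface, if the arm or the gripper's body presses on something with over 40 N, if the wrist force passes 120 N, or if a joint passes its speed limit or range.

## Robot

A 6-joint arm with a two-finger parallel gripper is mounted at the origin on the work surface. World frame = base frame: x ahead of the robot, y to its left, z up, the work surface at z = 0. Lengths are in m, angles in rad, forces in N, time in s.
With the tool pointing down it reaches from about 0.275 to 0.75 m from the base axis. Payload 10.2 kg.
Tool frame: the origin (TCP) lies midway between the tips of the shut fingers; the grasp point (between the pads) lies 19 mm behind it; z points along the fingers, y is the direction in which the jaws open and shut (so a half turn about z gives the same grasp; the last joint's range is limited). The gripper opens to 88 mm and grips with 3 to 60 N. Pads are 18 mm wide; open, the fingers measure 123 mm over their backs; the gripper's body (75 mm by 187 mm) begins 45 mm behind the grasp point.
Start: joints at [0.968, 0.313, 1.498, -0, 1.331, -0.223], TCP at [0.195, 0.488, 0.239] pointing down, gripper open.
Joint ranges: [-2.94, 2.94], [-0.97, 2.17], [0.19, 2.56], [-1.23, 4.37], [0.02, 3.11], [-2.88, 2.88]. Speed limits (rad/s): [2.39, 2.39, 3.01, 3.14, 3.14, 3.14].

## Interface

Orientations are given as a unit quaternion [x, y, z, w].
In Python, from rig import robot gives the robot as it stands.
- The arm moves only by the shell command python3 -m inch 'ROWS' [FORCE]. ROWS is JSON, a list of rows, each a list of 7 numbers: the shift along the tool's x, y, z in cm, then the turn, a rotation vector about the tool's x, y, z in degrees, then the finger opening in cm, from 0 to 8.81. In form: [[x, y, z, ax, ay, az, grip], ...]. A call has 1 to 20 rows; each row is the pose to reach, as a shift and turn from the pose commanded when the call began, along the tool's axes at that moment; what a row does not reach only later rows make up. A row lasts 1/8 s, in which the tool goes at most 62.5 mm and 10.7 degrees, less where a joint would pass 70% of its speed; a pose out of reach is approached as far as the arm can. A call with a gripper value outside its range is refused whole. The fingers move at their own pace and stop on an object; FORCE is the grip in N (left out, the last holds). Time passes only in rows, so rows that repeat a pose let the fingers close. It gives the time, the measured TCP pose, the force and the opening at its end, in the units of the state.
- robot.state(): the state, without advancing time (a new reading comes with each control period).
- robot.camera(name): name is "scene" or "side" or "wrist"; returns a dict with "frame" (384x512x3 uint8, red, green, blue), "vertical_fov" (degrees; the focal length in pixels is half the picture's height over the tangent of half this angle, whatever the lens; pixels are square), "cx", "cy" (the principal point, pixels), "pose" (4x4, takes a point from camera to world coordinates); the wrist camera has in their place "tool_from_camera" (4x4, takes a point from camera to tool coordinates, whose origin is the TCP and whose axes are the flange's). Camera axes: x right, y down, z forward; pixel columns grow to the right and rows downward; lengths in m; the calibration is good to about 2 mm. A picture is of the moment at which its call begins: read the wrist's pose just before it. There is no depth.
- robot.sign_off(): hands the job in, once; it reports no verdict.
Trained networks look in a picture, given as the dict that the camera call returned (one of the last four; its "shot" number tells which), for a name from the list of things; names that differ only in an ending like _2 or _b are one class to them, and where a whole thing is asked for, a point or a joint stands for the part that bears it (a point fixed in the world has none). Each returns a list of dicts, best first, with "confidence" (0 to 1); they miss things now and then, are a little off and sometimes report something else, mostly with a low value. They report only what shows in the picture. A call takes as long as a camera call. They do not tell look-alikes from the thing itself.
- robot.find_in(picture, label): "rect" ([left, top, right, bottom] in pixels, round what is visible of it).
- robot.pinpoint(picture, label): "at" ([column, row] in pixels: a listed point, or the origin of a listed thing).
The state is a dict: "time": time; "qpos": joint angles; "qd": joint speeds; "tau": joint torques, N m; "position": TCP position; "tool_rot": TCP orientation; "contact_force": force on the tool from outside, world axes, zero at the start; "wrist_torque": the same for the moment, N m; "gripper_width": opening from 0.0 (shut) to 1.0 (fully open).
Only numpy, scipy, OpenCV 4.12 (cv2) and the standard library are available. Lean on these libraries where they do the work, as an engineer would, in place of code of your own. Each camera call takes 0.05 s, during which the arm holds its last target. There are 200 camera calls.

## Working session

There is one attempt and no reset: what is moved stays moved. The work goes in short steps, Python scripts to look and compute and a shell command to move; the robot and the scene stay as the last step left them, time stands still between calls to the robot, and variables do not carry over. Pictures are saved under pics/ and viewed, about 8 in all and at most 12, crops included, and the job is handed in when it is done.

```bash
ls; mkdir -p pics; cat > h.py <<'E'
import numpy as np,cv2
from rig import robot
from scipy.spatial.transform import Rotation as R
def tool(s=None):
    s=s or robot.state(); T=np.eye(4); T[:3,:3]=R.from_quat(s["tool_rot"]).as_matrix(); T[:3,3]=s["position"]; return T
def shot(n):
    s=robot.state(); p=robot.camera(n)
    p["P"]=np.array(p["pose"]) if "pose" in p else tool(s)@np.array(p["tool_from_camera"])
    p["f"]=p["frame"].shape[0]/2/np.tan(np.radians(p["vertical_fov"])/2)
    return p
def ray(p,px):
    d=np.array([(px[0]-p["cx"])/p["f"],(px[1]-p["cy"])/p["f"],1.]); d=p["P"][:3,:3]@d; return p["P"][:3,3],d/np.linalg.norm(d)
def atz(p,px,z):
    o,d=ray(p,px); return o+d*(z-o[2])/d[2]
def proj(p,X):
    X=np.atleast_2d(X); c=(X-p["P"][:3,3])@p["P"][:3,:3]; return c[:,:2]/c[:,2:]*p["f"]+[p["cx"],p["cy"]]
def save(p,n,crop=None,scale=1):
    im=p["frame"][:,:,::-1]
    if crop: im=im[crop[1]:crop[3],crop[0]:crop[2]]
    cv2.imwrite("pics/"+n,cv2.resize(im,None,fx=scale,fy=scale,interpolation=cv2.INTER_CUBIC))
E
python3 - <<'E'
from h import *
np.set_printoptions(precision=3,suppress=True)
ims=[]
for n in["scene","side"]:
    p=shot(n); ims.append(p["frame"]); print(n,p["f"],p["P"][:3].tolist())
    for l in["spice_box","lid","hoop","mortar","pinch_bowl","measuring_cup","salt_jar","tip_front_left","tip_front_right","tip_rear_left","tip_rear_right"]:
        print(l,[(np.round(r["at"]).tolist(),round(r["confidence"],2),atz(p,r["at"],.115 if 'tip' in l else 0)[:2].round(3).tolist()) for r in robot.pinpoint(p,l)])
    save(p,n+"0.png",None,1.5)
E
```

```text
pics
scene 357.2063134750916 [[0.35943515628977973, 0.5919186463959093, -0.7214143639211628, 1.2604207478817173], [0.9331700566722381, -0.22789598094881094, 0.27795155548712264, -0.32157260225643314], [0.00011727435119923991, -0.7731078436519794, -0.6342745843327738, 0.7397080853898809]]
spice_box [([278.0, 217.0], 0.97, [0.555, 0.028]), ([345.0, 194.0], 0.26, [0.531, 0.278])]
lid [([307.0, 296.0], 0.94, [0.832, -0.018]), ([126.0, 190.0], 0.76, [0.255, -0.384]), ([183.0, 234.0], 0.73, [0.522, -0.255])]
hoop []
mortar [([348.0, 193.0], 0.79, [0.53, 0.288])]
pinch_bowl [([200.0, 193.0], 0.61, [0.357, -0.162])]
measuring_cup [([284.0, 172.0], 0.97, [0.349, 0.143]), ([247.0, 183.0], 0.73, [0.363, -0.0])]
salt_jar [([249.0, 186.0], 0.64, [0.38, 0.0]), ([202.0, 194.0], 0.41, [0.368, -0.157])]
tip_front_left [([300.0, 175.0], 0.42, [0.523, 0.106])]
tip_front_right [([250.0, 180.0], 0.38, [0.495, -0.04])]
tip_rear_left [([309.0, 199.0], 0.64, [0.628, 0.081])]
tip_rear_right [([255.0, 205.0], 0.54, [0.598, -0.064])]
side 374.79755886533036 [[0.7016095669464896, -0.45629708384136053, 0.5472997
[... 238 characters left out ...]
2, [0.562, 0.011])]
lid [([307.0, 167.0], 0.62, [0.848, -0.018]), ([306.0, 255.0], 0.6, [0.548, -0.251]), ([247.0, 154.0], 0.21, [0.764, 0.177])]
hoop [([237.0, 202.0], 0.31, [0.564, 0.019])]
mortar [([178.0, 172.0], 0.93, [0.534, 0.265])]
pinch_bowl [([228.0, 277.0], 0.6, [0.362, -0.16])]
measuring_cup [([157.0, 221.0], 0.81, [0.353, 0.122])]
salt_jar [([191.0, 236.0], 0.65, [0.383, 0.009])]
tip_front_left [([205.0, 164.0], 0.66, [0.525, 0.105])]
tip_front_right [([206.0, 165.0], 0.67, [0.523, 0.098]), ([231.0, 191.0], 0.6, [0.495, -0.032])]
tip_rear_left [([242.0, 154.0], 0.6, [0.635, 0.068]), ([307.0, 254.0], 0.51, [0.465, -0.302])]
tip_rear_right [([268.0, 177.0], 0.39, [0.607, -0.062])]
```

View pics/scene0.png

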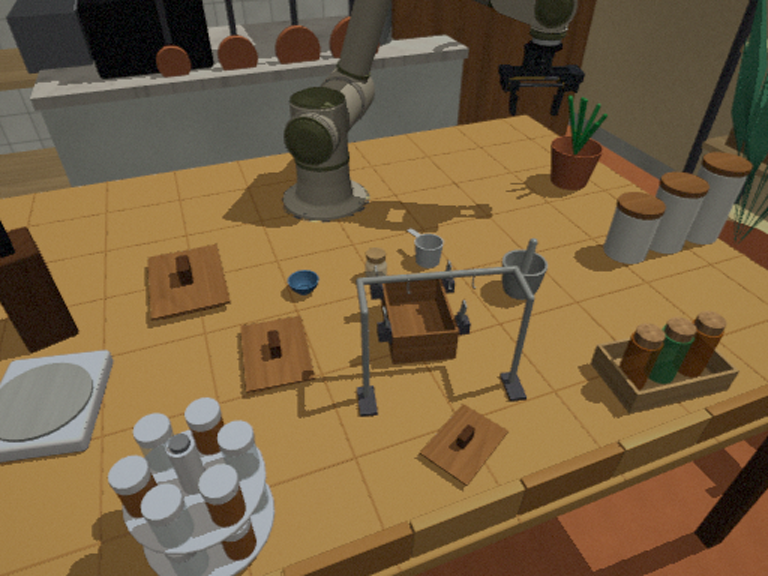

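View pics/side0.png

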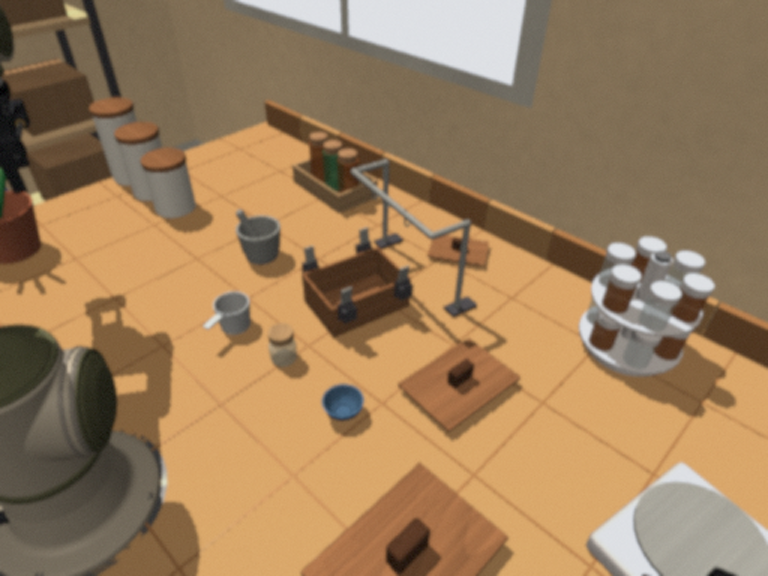

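Three lid candidates in scene pixels (1.5x): A at (184,280), B at (275,352) and C at (465,440), which is behind the hoop. I'll measure their plates and fit the box pose.

```bash
python3 - <<'E'
from h import *
from scipy.optimize import least_squares
np.set_printoptions(precision=3,suppress=True)
S=shot("scene");D=shot("side")
for n,p,c in[("A",S,[(148,256),(216,246),(229,303),(153,318)]),("B",S,[(241,324),(303,319),(313,382),(247,392)]),("C",S,[(465,406),(507,433),(464,484),(420,453)]),("Bside",D,[(399,382),(467,344),(519,380),(450,428)])]:
    X=np.array([atz(p,np.array(q)/1.5,.019) for q in c]); e=np.roll(X,-1,0)-X
    print(n,X.mean(0),np.linalg.norm(e,axis=1),np.degrees(np.arctan2(e[:,1],e[:,0])))
tips={"tip_front_left":(-.06,.0724,.115),"tip_front_right":(-.06,-.0724,.115),"tip_rear_left":(.06,.0724,.115),"tip_rear_right":(.06,-.0724,.115)}
obs=[]
for p in(S,D):
    for l,X in tips.items():
        for r in robot.pinpoint(p,l): obs.append((p,X,r["at"],l))
    for r in robot.pinpoint(p,"spice_box")[:1]: obs.append((p,(0,0,0),r["at"],"box"))
def W(v,X): c,s=np.cos(v[2]),np.sin(v[2]); return np.array([[c,-s,0],[s,c,0],[0,0,1]])@np.array(X)+[v[0],v[1],0]
f=lambda v:np.concatenate([proj(p,W(v,X))[0]-a for p,X,a,l in obs])
r=least_squares(f,[.56,.02,-.2],loss="soft_l1"); print(r.x,np.degrees(r.x[2]))
for o,e in zip(obs,f(r.x).reshape(-1,2)): print(o[3],e)
# hoop from bar ends: scene and side, bar z=.2
for p,c in((S,[(360,281),(522,270)]),(D,[(355,172),(434,234)])): print("bar",[atz(p,np.array(q)/1.5,.2) for q in c])
for p in(S,D):
  for l in["mortar","pinch_bowl","measuring_cup","salt_jar"]: print(l,[r["rect"] for r in robot.find_in(p,l)[:1]])
h=1.5
im=S["frame"].copy()
for x in(-.085,.085):
  for y in(-.06,.06):
    cv2.circle(im,tuple(proj(S,W(r.x,(x,y,.07)))[0].round().astype(int).tolist()),1,(0,255,0),-1)
S["frame"]=im; save(S,"c1.png",(150,150,370,340),3.5)
E
```

```text
A [ 0.257 -0.386  0.019] [0.152 0.218 0.148 0.225] [ 84.238  -0.854 -93.178 179.891]
B [ 0.544 -0.253  0.019] [0.121 0.166 0.113 0.176] [ 75.815  -8.678 -99.7   173.612]
C [ 0.844 -0.02   0.019] [0.081 0.119 0.081 0.121] [  27.388  -62.821 -151.342  117.23 ]
Bside [ 0.534 -0.259  0.019] [0.151 0.112 0.157 0.118] [ -9.981 -92.996 172.233  83.98 ]
[ 0.566  0.024 -0.288] -16.505140036898094
tip_front_left [ -7.661 -24.266]
tip_front_left [1.839 4.434]
tip_front_right [-95.474 -11.292]
tip_front_right [-59.374 -25.592]
tip_front_right [ 5.426 -2.592]
tip_rear_left [-1.812  2.423]
tip_rear_right [51.803 14.784]
box [-0.153  1.106]
tip_front_left [ 2.018 -0.699]
tip_front_right [-3.645  2.593]
tip_rear_left [-3.023 -1.914]
tip_rear_right [ 78.29  -60.278]
tip_rear_right [-2.51  -1.278]
box [0.744 0.584]
bar [array([ 0.616, -0.109,  0.2  ]), array([0.685, 0.151, 0.2  ])]
bar [array([0.679, 0.134, 0.2  ]), array([ 0.623, -0.113,  0.2  ])]
mortar [[335.8, 158.0, 365.4, 199.0]]
pinch_bowl [[188.2, 178.3, 210.7, 199.2]]
measuring_cup [[276.6, 157.0, 294.4, 180.5]]
salt_jar [[240.4, 164.4, 259.4, 184.5]]
mortar [[158.0, 138.5, 189.2, 174.7]]
pinch_bowl [[215.8, 256.4, 244.2, 279.5]]
measuring_cup [[134.9, 197.0, 165.2, 225.0]]
salt_jar [[178.6, 214.1, 198.8, 246.5]]
```

View pics/c1.png

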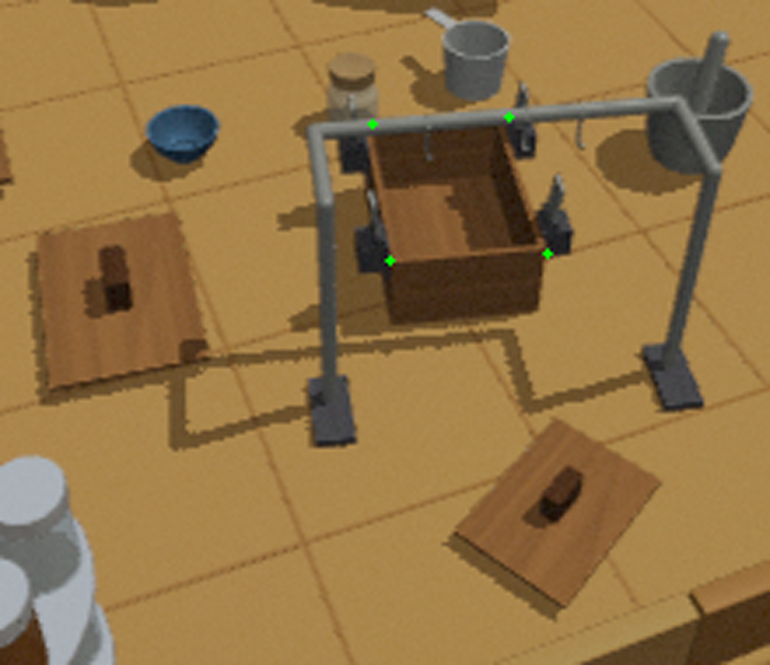

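Scene crop: box at about (0.566,0.024), yaw about −15°. Lid B at crop (115,285) measures about 170x118 mm and is the one meant. A measures 220x150 and C 120x81, so both are decoys. Next I'll move above B.

```bash
cat >> h.py <<'E'
def rot(yaw,tilt=0,flip=0):
    """tool down, tool x along box x at yaw (flip: -x); tilt leans the fingers toward +x of the yaw frame (deg)"""
    B=R.from_euler("ZY",[yaw,-tilt],degrees=True)*R.from_euler("X",180,degrees=True)
    return B*R.from_euler("Z",180*flip,degrees=True)
def goal(pos,Rg,T=None):
    T=tool() if T is None else T; d=T[:3,:3].T@(np.array(pos)-T[:3,3])*100
    r=(R.from_matrix(T[:3,:3]).inv()*Rg).as_rotvec(degrees=True)
    print("shift cm",d.round(2),"turn",r.round(1))
E
python3 - <<'E'
from h import *
s=robot.state();print(s["time"],s["position"],tool(s).round(3),s["gripper_width"])
print(rot(-9,30).as_matrix().round(2))
for f in(0,1): goal((.53,-.255,.2),rot(-9,0,f))
p=shot("wrist");print(np.array(p["tool_from_camera"]).round(3),p["f"])
E
```

```text
2.2 [0.19463101 0.48758942 0.23871706] [[-0.929  0.371 -0.     0.195]
 [ 0.371  0.929 -0.     0.488]
 [ 0.    -0.    -1.     0.239]
 [ 0.     0.     0.     1.   ]] 1.0019496060722028
[[ 0.86 -0.16  0.49]
 [-0.14 -0.99 -0.08]
 [ 0.5   0.   -0.87]]
shift cm [-58.68 -56.53   3.87] turn [ -0.    0.  167.2]
shift cm [-58.68 -56.53   3.87] turn [ -0.   -0.  -12.8]
[[-0.001 -0.948 -0.319  0.083]
 [ 1.    -0.001 -0.    -0.   ]
 [-0.    -0.319  0.948 -0.146]
 [ 0.     0.     0.     1.   ]] 316.51965706878144
```

```bash
python3 -m inch '[[-58.7,-56.5,3,0,0,-10,8.8],[-58.7,-56.5,3,0,0,-12.8,8.8],[-58.7,-56.5,3,0,0,-12.8,8.8],[-58.7,-56.5,3,0,0,-12.8,8.8],[-58.7,-56.5,3,0,0,-12.8,8.8],[-58.7,-56.5,3,0,0,-12.8,8.8],[-58.7,-56.5,3,0,0,-12.8,8.8],[-58.7,-56.5,3,0,0,-12.8,8.8],[-58.7,-56.5,3,0,0,-12.8,8.8],[-58.7,-56.5,3,0,0,-12.8,8.8],[-58.7,-56.5,3,0,0,-12.8,8.8],[-58.7,-56.5,3,0,0,-12.8,8.8],[-58.7,-56.5,3,0,0,-12.8,8.8],[-58.7,-56.5,3,0,0,-12.8,8.8],[-58.7,-56.5,3,0,0,-12.8,8.8],[-58.7,-56.5,3,0,0,-12.8,8.8]]'
python3 - <<'E'
from h import *
p=shot("wrist"); print(tool().round(3))
for r in robot.pinpoint(p,"lid"): print(r, atz(p,r["at"],.013))
save(p,"w1.png",None,1.5)
E
```

```text
time: 4.25
position: [0.5302, -0.2535, 0.2093]
tool_rot: [0.077, 0.997, -0.0, 0.0]
contact_force: [-0.8, 0.2, -0.3]
gripper_width: 0.999
[[-0.988  0.154  0.     0.53 ]
 [ 0.154  0.988 -0.    -0.254]
 [-0.001 -0.    -1.     0.209]
 [ 0.     0.     0.     1.   ]]
{'at': [259.6, 171.6], 'confidence': 0.6} [ 0.53828114 -0.25487843  0.013     ]
```

View pics/w1.png

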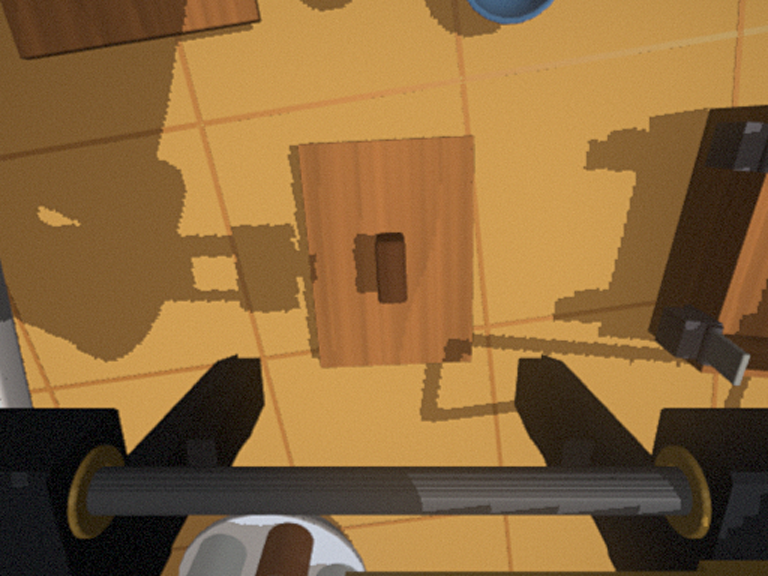

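```bash
python3 - <<'E'
from h import *
p=shot("wrist")
X=np.array([atz(p,np.array(q)/1.5,.019) for q in[(299,145),(473,136),(471,361),(320,367)]]);e=np.roll(X,-1,0)-X
print(X.mean(0),np.linalg.norm(e,axis=1),np.degrees(np.arctan2(e[:,1],e[:,0])))
# bar top z .051: corners
G=np.array([atz(p,np.array(q)/1.5,.051) for q in[(376,240),(405,239),(407,302),(378,304)]]);e=np.roll(G,-1,0)-G
print(G.mean(0),np.linalg.norm(e,axis=1),np.degrees(np.arctan2(e[:,1],e[:,0])))
m=(X.mean(0)+G.mean(0))/2;print(m);goal((m[0],m[1],.024),rot(-6,0,1))
goal((m[0],m[1],.024),rot(-9,0,1))
E
```

```text
[ 0.53965632 -0.25419795  0.019     ] [0.1178214  0.16898367 0.11932167 0.16840146] [ 83.87837541  -6.24171365 -96.40590642 173.24791457]
[ 0.53859833 -0.25375202  0.051     ] [0.01896014 0.04388819 0.01986206 0.0446515 ] [ 83.06726504  -6.54248461 -94.73854247 172.31218477]
[ 0.53912732 -0.25397499  0.035     ]
shift cm [-0.86  0.13 18.53] turn [-0.   0.  -2.9]
shift cm [-0.86  0.13 18.53] turn [-0.   0.   0.1]
```

```bash
python3 -m inch '[[-0.9,0.1,5,0,0,-2.5,6],[-0.9,0.1,10,0,0,-2.5,6],[-0.9,0.1,14,0,0,-2.5,6],[-0.9,0.1,17,0,0,-2.5,6],[-0.9,0.1,18.4,0,0,-2.5,6],[-0.9,0.1,18.4,0,0,-2.5,6],[-0.9,0.1,18.4,0,0,-2.5,1],[-0.9,0.1,18.4,0,0,-2.5,1],[-0.9,0.1,18.4,0,0,-2.5,1],[-0.9,0.1,18.4,0,0,-2.5,1],[-0.9,0.1,18.4,0,0,-2.5,1],[-0.9,0.1,18.4,0,0,-2.5,1],[-0.9,0.1,16,0,0,-2.5,1],[-0.9,0.1,12,0,0,-2.5,1],[-0.9,0.1,6,0,0,-2.5,1],[-0.9,0.1,0,0,0,-2.5,1],[-0.9,0.1,-3,0,0,-2.5,1],[-0.9,0.1,-3,0,0,-2.5,1]]' 45
python3 - <<'E'
from h import *
print(tool().round(3))
for l in (0,):
  goal((.43,.06,.24),rot(-15,0,1))
E
```

```text
time: 6.65
position: [0.5398, -0.2556, 0.2401]
tool_rot: [0.056, 0.998, -0.001, 0.001]
contact_force: [0.0, 0.5, -3.4]
gripper_width: 0.221
[[-0.994  0.113  0.003  0.54 ]
 [ 0.113  0.994 -0.002 -0.256]
 [-0.003 -0.002 -1.     0.24 ]
 [ 0.     0.     0.     1.   ]]
shift cm [14.46 30.12 -0.09] turn [-0.1  0.2  8.5]
```

```bash
python3 -m inch '[[1.8,2.6,-5,0,0,4,1],[3.6,5.2,-11,0,0,6,1],[3.6,5.2,-11,0,0,6,1],[3.6,5.2,-11,0,0,6,1],[3.6,5.2,-11,0,0,6,1]]'
python3 - <<'E'
from h import *
np.save("T2.npy",tool()); p=shot("wrist"); print(tool().round(3))
for l in["spice_box","tip_front_left","tip_front_right","tip_rear_left","tip_rear_right"]:
  for r in robot.pinpoint(p,l): print(l,np.round(r["at"],1),round(r["confidence"],2), atz(p,r["at"],.115 if "tip" in l else 0).round(3))
np.savez("w2.npz",f=p["f"],P=p["P"],cx=p["cx"],cy=p["cy"])
save(p,"w2.png",(230,0,512,384),2); save(p,"w2full.png")
E
```

```text
time: 7.28
position: [0.5094, -0.1999, 0.3459]
tool_rot: [0.109, 0.994, 0.001, -0.002]
contact_force: [-0.3, 0.1, -2.2]
gripper_width: 0.221
[[-0.976  0.216 -0.003  0.509]
 [ 0.216  0.976  0.002 -0.2  ]
 [ 0.004  0.001 -1.     0.346]
 [ 0.     0.     0.     1.   ]]
spice_box [405.  149.8] 0.92 [0.57  0.021 0.   ]
tip_front_right [395.6 111.9] 0.58 [ 0.49  -0.034  0.115]
tip_rear_left [490.8 210.4] 0.81 [0.64  0.075 0.115]
tip_rear_right [378.6 210.7] 0.4 [ 0.609 -0.066  0.115]
```

View pics/w2.png

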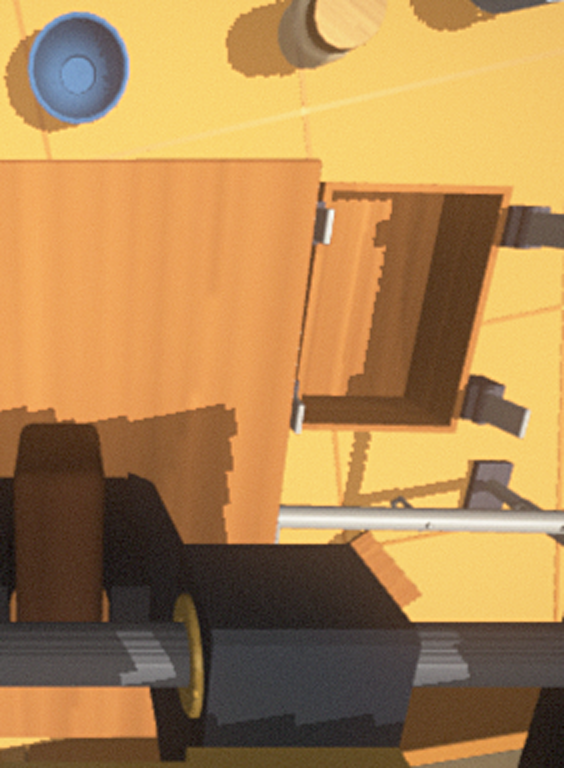

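```bash
python3 - <<'E'
from h import *
d=dict(np.load("w2.npz")); T=np.load("T2.npy")
c=lambda u,v:(u/2+230,v/2)
FL,RL,RR,FR=[atz(d,c(*q),.07)for q in[(512,187),(456,431),(297,428),(323,184)]]
for n,a,b in[("FL-RL",FL,RL),("FL-FR",FL,FR),("RL-RR",RL,RR)]:
    e=b-a; print(n,a.round(4),b.round(4),np.linalg.norm(e),np.degrees(np.arctan2(e[1],e[0])))
for q in[(321,160),(278,540),(0,159)]:
    X=atz(d,c(*q),T[2,3]-.0056); print("lid in tool",(T[:3,:3].T@(X-T[:3,3])).round(4))
print("bar",[atz(d,c(*q),.2).round(3) for q in[(280,517),(560,521)]])
E
```

```text
FL-RL [0.4994 0.0984 0.07  ] [0.6628 0.0595 0.07  ] 0.1679643507498419 -13.402696126764756
FL-FR [0.4994 0.0984 0.07  ] [ 0.4714 -0.0191  0.07  ] 0.12080631761810415 -103.4116230982401
RL-RR [0.6628 0.0595 0.07  ] [ 0.6355 -0.0522  0.07  ] 0.11499896096047489 -103.74518586628233
lid in tool [0.0851 0.0589 0.0061]
lid in tool [-0.0136  0.0599  0.0056]
lid in tool [ 0.0853 -0.0137  0.006 ]
bar [array([ 0.62 , -0.106,  0.2  ]), array([0.655, 0.037, 0.2  ])]
```

```bash
cat >> h.py <<'E'
BX,BY,BYAW=.567,.0215,-13.5
def B(x,y,z):
    return np.r_[R.from_euler("Z",BYAW,degrees=True).apply([x,y,0])[:2]+[BX,BY],z]
E
python3 - <<'E'
from h import *
r=rot(BYAW,0,1)
for z in(.34,.114): goal(B(-.035,0,z),r)
E
```

```text
shift cm [ 2.66 22.9   0.83] turn [ 0. -0.  1.]
shift cm [ 2.64 22.89 23.43] turn [ 0. -0.  1.]
```

```bash
python3 -m inch '[[2.7,5,0.8,0,0,1,1],[2.7,11,0.8,0,0,1,1],[2.7,17,0.8,0,0,1,1],[2.7,21,0.8,0,0,1,1],[2.7,22.9,0.8,0,0,1,1],[2.7,22.9,3,0,0,1,1],[2.7,22.9,8,0,0,1,1],[2.7,22.9,13,0,0,1,1],[2.7,22.9,18,0,0,1,1],[2.7,22.9,22,0,0,1,1],[2.7,22.9,23.4,0,0,1,1],[2.7,22.9,23.4,0,0,1,1]]'
python3 - <<'E'
from h import *
goal(B(0,0,.114),rot(BYAW,0,1))
a=shot("side");b=shot("scene")
im=np.hstack([cv2.resize(p["frame"][c[1]:c[3],c[0]:c[2]],(400,400),interpolation=cv2.INTER_CUBIC) for p,c in((a,(170,110,310,250)),(b,(215,130,355,270)))])
cv2.imwrite("pics/h1.png",im[:,:,::-1])
E
```

```text
time: 9.07
position: [0.5328, 0.0295, 0.115]
tool_rot: [0.117, 0.993, -0.0, -0.0]
contact_force: [0.7, 0.2, -1.4]
gripper_width: 0.225
shift cm [-3.52  0.02  0.1 ] turn [-0. -0.  0.]
```

View pics/h1.png

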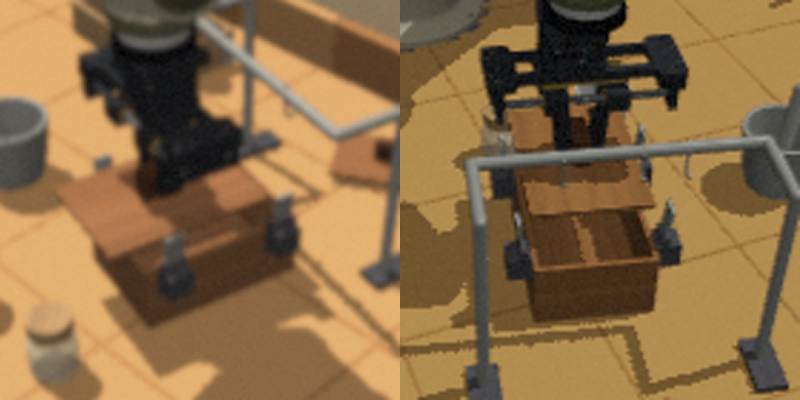

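The lid hovers level between the clips and its rear edge is short of the bar. Next I slide in and lower.

```bash
python3 -m inch '[[-1.2,0,0,0,0,0,1],[-2.4,0,0,0,0,0,1],[-3.3,0,0,0,0,0,1],[-3.5,0,0,0,0,0,1],[-3.5,0,0,0,0,0,1],[-3.5,0,0.8,0,0,0,1],[-3.5,0,1.6,0,0,0,1],[-3.5,0,2.2,0,0,0,1],[-3.5,0,2.7,0,0,0,1],[-3.5,0,3.1,0,0,0,1],[-3.5,0,3.1,0,0,0,1]]'
```

```text
time: 10.55
position: [0.5664, 0.0218, 0.0834]
tool_rot: [0.117, 0.993, -0.0, -0.0]
contact_force: [-0.6, 0.1, -1.1]
gripper_width: 0.222
```

```bash
python3 -m inch '[[0,0,0.2,0,0,0,1],[0,0,0.4,0,0,0,1],[0,0,0.4,0,0,0,1]]'
```

```text
time: 10.92
position: [0.5668, 0.0218, 0.0819]
tool_rot: [0.117, 0.993, -0.0, 0.001]
contact_force: [-7.7, 0.0, 16.5]
gripper_width: 0.225
```

```bash
python3 -m inch '[[0,0,-0.2,0,0,0,5],[0,0,-0.2,0,0,0,5],[0,0,-0.2,0,0,0,5],[0,0,-0.2,0,0,0,5],[0,0,-3,0,0,0,5],[0,0,-7,0,0,0,5],[2,0,-11,0,0,0,3],[4,0,-16,0,0,0,0],[4,0,-16,0,0,0,0],[4,0,-16,0,0,0,0]]'
python3 - <<'E'
from h import *
p=shot("wrist"); T=tool();print(T.round(3))
for l in["lid","spice_box","tip_front_left","tip_front_right","tip_rear_left","tip_rear_right"]:
  for r in robot.pinpoint(p,l): print(l,np.round(r["at"],1),round(r["confidence"],2), atz(p,r["at"],.115 if "tip" in l else .07 if l=="lid" else 0).round(3))
np.savez("w3.npz",f=p["f"],P=p["P"],cx=p["cx"],cy=p["cy"])
save(p,"w3.png",(106,0,406,384),1.55)
E
```

```text
time: 12.18
position: [0.5275, 0.0311, 0.2389]
tool_rot: [0.117, 0.993, 0.0, -0.001]
contact_force: [0.6, 0.3, -0.5]
gripper_width: 0.137
[[-0.972  0.233 -0.002  0.527]
 [ 0.233  0.972  0.     0.031]
 [ 0.002 -0.    -1.     0.238]
 [ 0.     0.     0.     1.   ]]
lid [273.2 363.5] 0.76 [ 0.779 -0.012  0.07 ]
lid [262.4 203.1] 0.64 [0.562 0.026 0.07 ]
tip_front_left [341.4 161.5] 0.85 [0.524 0.105 0.115]
tip_front_right [172.7 163.3] 0.8 [ 0.492 -0.038  0.115]
tip_rear_left [340.3 158.4] 0.58 [0.522 0.104 0.115]
tip_rear_right [207.   27.5] 0.58 [0.396 0.021 0.115]
tip_rear_right [185.9 282.2] 0.48 [ 0.61  -0.064  0.115]
```

View pics/w3.png

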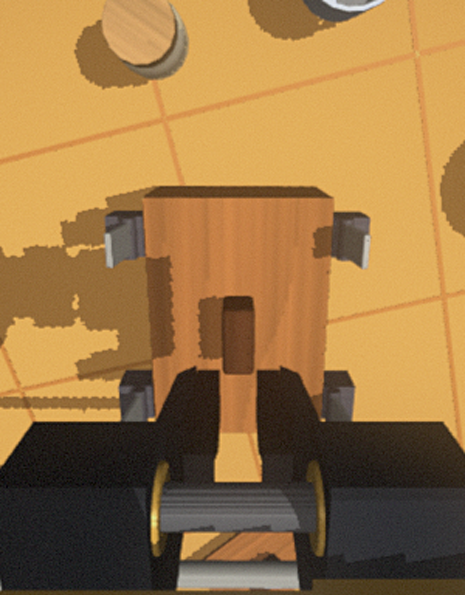

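```bash
python3 - <<'E'
from h import *
d=dict(np.load("w3.npz")); c=lambda u,v:(u/1.55+106,v/1.55)
Ri=R.from_euler("Z",BYAW,degrees=True).inv()
L=lambda X:(Ri.apply(np.r_[X[:2]-[BX,BY],X[2]])*1000).round(1)
for q,z in[((332,197),.076),((145,197),.076),((367,250),.115),((108,250),.115),((326,415),.076),((223,372),.108),((253,374),.108)]: print(L(atz(d,c(*q),z)))
T=tool();print("tcp in box",L(T[:3,3]))
E
```

```text
[-85.7  58.3  76. ]
[-85.7 -57.9  76. ]
[-61.   72.3 115. ]
[-61.1 -73.2 115. ]
[69.5 63.4 76. ]
[ 18.7  -9.6 108. ]
[ 20.1   9.3 108. ]
tcp in box [-4.050e+01  1.000e-01  2.391e+02]
```

Lid and tips read within 2 mm of nominal. Now front-left clip.

```bash
python3 -m inch '[[2,5,3,0,0,0,0],[2,10.2,6,0,0,0,0],[2,10.2,11,0,0,0,0],[2,10.2,13.4,0,0,0,0],[2,10.2,13.4,0,0,0,0],[2,8.8,13.4,0,0,0,0],[2,7.9,13.4,0,0,0,0],[2,7.1,13.5,0,0,0,0],[2,6.4,13.9,0,0,0,0],[2,5.8,14.5,0,0,0,0],[2,5.5,15.1,0,0,0,0],[2,5.4,15.35,0,0,0,0],[2,5.4,15.35,0,0,0,0]]' 20
python3 - <<'E'
from h import *
p=shot("scene");save(p,"s2.png",(215,130,355,270),4)
E
```

```text
time: 14.15
position: [0.5205, 0.0881, 0.0859]
tool_rot: [0.117, 0.993, -0.0, -0.0]
contact_force: [0.3, 0.0, -0.2]
gripper_width: 0.008
```

View pics/s2.png

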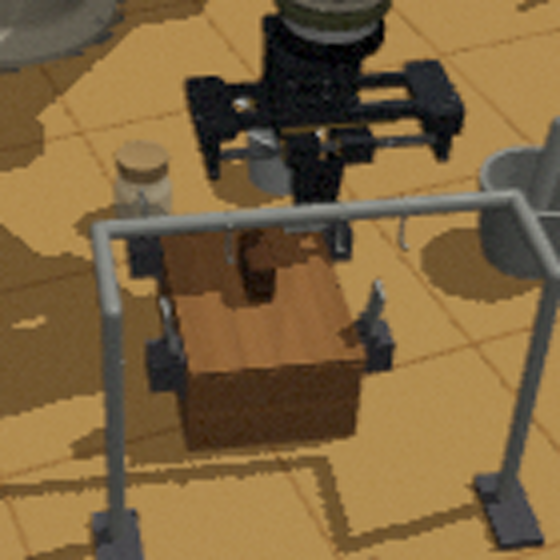

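```bash
python3 -m inch '[[0,0,-3,0,0,0,0],[-1,-1.5,-8,0,0,0,0],[-2,-5.5,-14,0,0,0,0],[-2,-5.5,-15.3,0,0,0,0],[-2,-5.5,-15.3,0,0,0,0]]'
python3 - <<'E'
from h import *
p=shot("wrist"); Ri=R.from_euler("Z",BYAW,degrees=True).inv()
L=lambda X:(Ri.apply(np.r_[X[:2]-[BX,BY],X[2]])*1000).round(1)
for l in["tip_front_left","tip_front_right","tip_rear_left","tip_rear_right"]:
  for r in robot.pinpoint(p,l): print(l,np.round(r["at"],1),round(r["confidence"],2), L(atz(p,r["at"],.115)),L(atz(p,r["at"],.08)))
save(p,"w4.png",(106,60,406,384),1.55); print(L(tool()[:3,3]))
for P in[(10,-102,150),(20,-102,112),(64,-102,112)]: goal(B(P[0]/1e3,P[1]/1e3,P[2]/1e3),rot(BYAW,35,1))
E
```

```text
time: 14.82
position: [0.5279, 0.0298, 0.2404]
tool_rot: [0.118, 0.993, -0.0, 0.001]
contact_force: [0.0, 0.5, -1.2]
gripper_width: 0.004
tip_front_left [176.9 161. ] 0.72 [-59.9 -73.6 115. ] [-51.8 -82.9  80. ]
tip_front_left [468.7 108.3] 0.32 [-104.4  172.3  115. ] [-102.   194.8   80. ]
tip_front_right [176.8 160.7] 0.87 [-60.2 -73.6 115. ] [-52.1 -82.9  80. ]
tip_front_right [329.3 276.4] 0.57 [ 57.4  68.  115. ] [80.7 77.  80. ]
tip_rear_left [329.6 277.1] 0.6 [ 58.2  68.4 115. ] [81.6 77.4 80. ]
tip_rear_right [188.4 280.3] 0.55 [ 61.8 -72.4 115. ] [ 85.6 -81.5  80. ]
[-41.   -0.4 237.9]
shift cm [ -5.11 -10.16   8.78] turn [  0.  -35.1   0.1]
shift cm [ -6.12 -10.16  12.58] turn [  0.  -35.1   0.1]
shift cm [-10.52 -10.17  12.57] turn [  0.  -35.1   0.1]
```

View pics/w4.png

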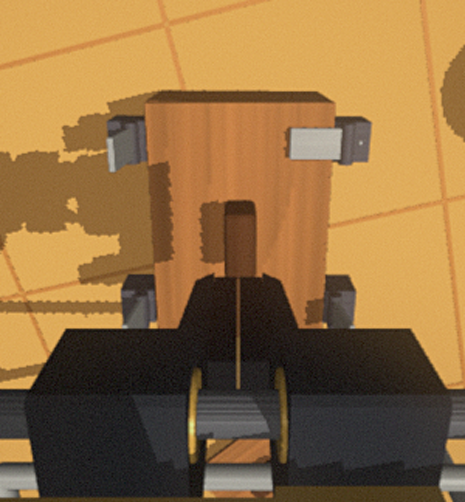

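FL lies flat shut, at (315,143) in the crop, and the other three stand open. Going in under the bar, tilted, for rear-right.

```bash
python3 -m inch '[[-2,-4,2,0,-10,0,0],[-4,-8,5,0,-20,0,0],[-5.1,-10.2,8.8,0,-30,0,0],[-5.1,-10.2,8.8,0,-35,0,0],[-5.1,-10.2,8.8,0,-35,0,0],[-6.1,-10.2,12.6,0,-35,0,0],[-6.1,-10.2,12.6,0,-35,0,0],[-8.5,-10.2,12.6,0,-35,0,0],[-10.5,-10.2,12.6,0,-35,0,0],[-10.5,-10.2,12.6,0,-35,0,0]]'
python3 - <<'E'
from h import *
Ri=R.from_euler("Z",BYAW,degrees=True).inv();X=tool()[:3,3];print((Ri.apply(np.r_[X[:2]-[BX,BY],X[2]])*1000).round(1)); print((Ri.as_matrix()@tool()[:3,:3]).round(3))
a=shot("side");b=shot("scene")
im=np.hstack([cv2.resize(p["frame"][c[1]:c[3],c[0]:c[2]],(400,400),interpolation=cv2.INTER_CUBIC) for p,c in((a,(190,90,330,230)),(b,(200,120,340,260)))])
cv2.imwrite("pics/h2.png",im[:,:,::-1])
E
```

```text
time: 16.32
position: [0.607, -0.0934, 0.1149]
tool_rot: [0.111, 0.947, -0.035, 0.299]
contact_force: [-0.6, 0.2, -1.3]
gripper_width: 0.001
[  65.7 -102.4  114.9]
[[-0.818 -0.002  0.575]
 [-0.001  1.     0.001]
 [-0.575 -0.    -0.818]]
```

View pics/h2.png

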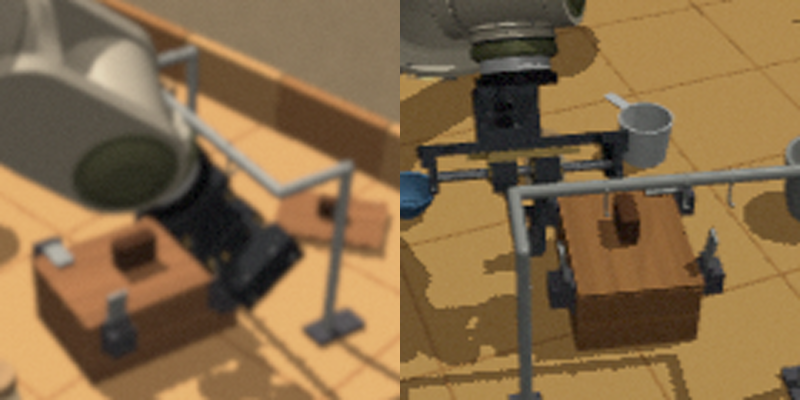

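Tool sits outside RR (side crop (225,290)), clear under the bar. Snapping it.

```bash
python3 -m inch '[[0.31,0,0.44,0,0,0,0],[0.31,1.44,0.44,0,0,0,0],[0.31,2.34,0.44,0,0,0,0],[0.37,3.14,0.52,0,0,0,0],[0.6,3.84,0.85,0,0,0,0],[0.94,4.44,1.34,0,0,0,0],[1.29,4.74,1.83,0,0,0,0],[1.43,4.84,2.05,0,0,0,0],[1.51,4.84,2.16,0,0,0,0],[1.51,4.84,2.16,0,0,0,0]]'
python3 - <<'E'
from h import *
Ri=R.from_euler("Z",BYAW,degrees=True).inv();X=tool()[:3,3];print((Ri.apply(np.r_[X[:2]-[BX,BY],X[2]])*1000).round(1))
E
```

```text
time: 17.68
position: [0.617, -0.0464, 0.087]
tool_rot: [0.112, 0.947, -0.035, 0.299]
contact_force: [-2.0, 1.1, 3.2]
gripper_width: 0.002
[ 64.5 -54.3  87. ]
```

```bash
python3 -m inch '[[-1.32,0,-1.88,0,0,0,0],[0.5,0,-3.4,0,0,0,0],[2.03,0,-4.85,0,0,0,0],[0.02,0,-7.71,0,0,0,0],[0.02,5,-7.71,0,0,0,0],[0.02,10,-7.71,0,0,0,0],[0.02,15.6,-7.71,0,0,0,0],[0.02,15.6,-7.71,0,0,0,0]]'
python3 - <<'E'
from h import *
Ri=R.from_euler("Z",BYAW,degrees=True).inv();X=tool()[:3,3];print((Ri.apply(np.r_[X[:2]-[BX,BY],X[2]])*1000).round(1))
a=shot("side");b=shot("scene")
for p in(a,b): print([(l,np.round(r["at"]).tolist(),round(r["confidence"],2)) for l in("tip_rear_right","tip_rear_left","tip_front_right","tip_front_left") for r in robot.pinpoint(p,l)[:2]])
for p in(a,b): print("open",proj(p,[B(x,y,.115) for x,y in((.06,-.072),(.06,.072),(-.06,-.072),(-.06,.072))]).round().tolist(),"shut",proj(p,[B(x,y,.08) for x,y in((.06,-.032),(.06,.032),(-.06,-.032),(-.06,.032))]).round().tolist())
im=np.hstack([cv2.resize(p["frame"][c[1]:c[3],c[0]:c[2]],(400,400),interpolation=cv2.INTER_CUBIC) for p,c in((a,(170,110,310,250)),(b,(215,130,355,270)))])
cv2.imwrite("pics/h3.png",im[:,:,::-1])
E
```

```text
time: 18.68
position: [0.6104, 0.1189, 0.1498]
tool_rot: [0.11, 0.947, -0.034, 0.299]
contact_force: [-0.2, -0.1, -0.2]
gripper_width: 0.005
[ 19.4 104.9 149.8]
[('tip_rear_right', [260.0, 180.0], 0.63), ('tip_rear_left', [237.0, 202.0], 0.74), ('tip_rear_left', [242.0, 153.0], 0.64), ('tip_front_right', [230.0, 190.0], 0.59), ('tip_front_right', [260.0, 179.0], 0.44), ('tip_front_left', [214.0, 183.0], 0.53)]
[('tip_rear_right', [274.0, 216.0], 0.66), ('tip_rear_left', [280.0, 203.0], 0.74), ('tip_rear_left', [313.0, 200.0], 0.47), ('tip_front_right', [246.0, 181.0], 0.53), ('tip_front_left', [284.0, 188.0], 0.39)]
open [[269.0, 177.0], [242.0, 151.0], [230.0, 192.0], [205.0, 164.0]] shut [[261.0, 179.0], [249.0, 168.0], [224.0, 194.0], [213.0, 181.0]]
open [[257.0, 207.0], [310.0, 202.0], [251.0, 179.0], [300.0, 176.0]] shut [[271.0, 215.0], [294.0, 213.0], [264.0, 188.0], [286.0, 186.0]]
```

View pics/h3.png

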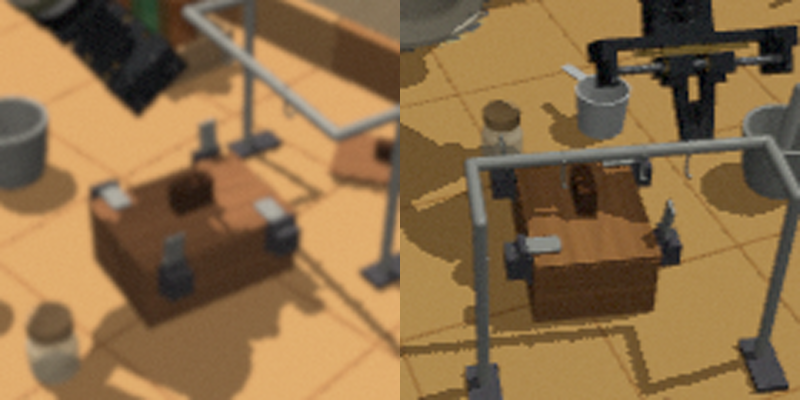

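FL and RR are shut, seen at side crop (110,195) and (270,210); FR and RL are still open. Now rear-left.

```bash
python3 -m inch '[[2.29,0,3.26,0,0,0,0],[2.29,0,3.26,0,0,0,0],[0.4,0,4.6,0,0,0,0],[-1.4,0,5.85,0,0,0,0],[-1.4,0,5.85,0,0,0,0],[-1.37,-1.7,5.89,0,0,0,0],[-1.37,-2.6,5.89,0,0,0,0],[-1.32,-3.4,5.97,0,0,0,0],[-1.09,-4.1,6.3,0,0,0,0],[-0.74,-4.7,6.79,0,0,0,0],[-0.4,-5,7.28,0,0,0,0],[-0.19,-5.1,7.56,0,0,0,0],[-0.08,-5.1,7.73,0,0,0,0],[-0.08,-5.1,7.73,0,0,0,0]]'
python3 - <<'E'
from h import *
Ri=R.from_euler("Z",BYAW,degrees=True).inv();X=tool()[:3,3];print((Ri.apply(np.r_[X[:2]-[BX,BY],X[2]])*1000).round(1))
E
```

```text
time: 20.92
position: [0.6421, 0.0554, 0.0872]
tool_rot: [0.112, 0.947, -0.035, 0.299]
contact_force: [-0.7, -1.2, 2.6]
gripper_width: 0.004
[65.1 50.5 87.2]
```

```bash
python3 -m inch '[[-1.32,0,-1.88,0,0,0,0],[0.5,0,-3.4,0,0,0,0],[2.03,0,-4.85,0,0,0,0],[0.02,0,-7.71,0,0,0,0],[2,-3,-9,0,10,0,0],[4,-7,-10.5,0,20,0,0],[6.6,-11,-12.34,0,30,0,0],[6.6,-15.2,-12.34,0,35,0,0],[6.6,-15.2,-12.34,0,35,0,0],[6.6,-15.2,-12.34,0,35,0,0]]'
python3 - <<'E'
from h import *
Ri=R.from_euler("Z",BYAW,degrees=True).inv();X=tool()[:3,3];print((Ri.apply(np.r_[X[:2]-[BX,BY],X[2]])*1000).round(1));print((Ri.as_matrix()@tool()[:3,:3]).round(3))
E
```

```text
time: 22.18
position: [0.4853, -0.0626, 0.1501]
tool_rot: [0.117, 0.993, 0.0, 0.0]
contact_force: [-0.6, 0.4, -0.4]
gripper_width: 0.003
[ -59.8 -100.8  150.1]
[[-1.    -0.001  0.   ]
 [-0.001  1.     0.   ]
 [-0.     0.    -1.   ]]
```

```bash
python3 -m inch '[[0,0,3,0,0,0,0],[0,0,4.5,0,0,0,0],[0,0,4.5,0,0,0,0],[0,1.3,4.5,0,0,0,0],[0,2.2,4.5,0,0,0,0],[0,3,4.6,0,0,0,0],[0,3.7,5,0,0,0,0],[0,4.3,5.6,0,0,0,0],[0,4.6,6.2,0,0,0,0],[0,4.7,6.45,0,0,0,0],[0,4.7,6.45,0,0,0,0],[0,4.7,3,0,0,0,0],[0,5,-2,0,0,0,0],[2,7,-7,0,0,0,0],[5,10,-12,0,0,0,0],[5,10,-14,0,0,0,0],[5,10,-14,0,0,0,0]]'
python3 - <<'E'
from h import *
a=shot("side");b=shot("scene");w=shot("wrist")
im=np.hstack([cv2.resize(p["frame"][c[1]:c[3],c[0]:c[2]],(400,400),interpolation=cv2.INTER_CUBIC) for p,c in((a,(170,110,310,250)),(b,(215,130,355,270)))])
cv2.imwrite("pics/h4.png",im[:,:,::-1])
for l in("mortar","pinch_bowl","measuring_cup","salt_jar"): print(l,[r["rect"] for r in robot.find_in(a,l)[:1]])
print(robot.state()["contact_force"])
E
```

```text
time: 24.3
position: [0.4602, 0.0458, 0.2914]
tool_rot: [0.117, 0.993, -0.0, 0.002]
contact_force: [0.0, 0.6, -0.4]
gripper_width: 0.006
mortar [[158.2, 139.5, 189.2, 174.5]]
pinch_bowl [[213.1, 256.1, 244.4, 281.5]]
measuring_cup [[131.8, 194.9, 165.6, 222.7]]
salt_jar [[178.0, 216.0, 197.6, 245.3]]
[-0.53656623  0.63492335  0.77531111]
```

View pics/h4.png

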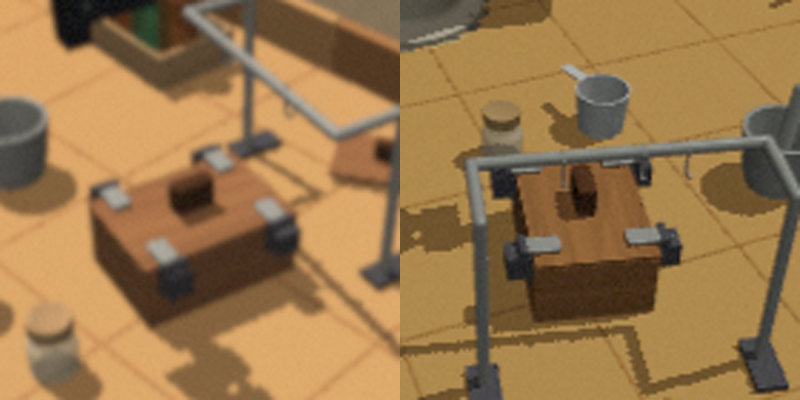

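All four clips lie flat on the seated lid, and the arm is clear.

```bash
python3 -c "
from rig import robot
print(robot.sign_off())"
```

```text
the job is handed in; nothing more can be done
None
```

The lid is on the olivewood box and all four clips are snapped down. I handed the job in at about 24 s of the 64 s allowed; sign-off gives no verdict.

- **Lid:** I chose the one that measured about 169 × 119 mm. The other two measured about 220 × 150 mm and 120 × 81 mm. I lowered it short of the bar, slid it in underneath and set it down with all four clips open. Its measured front corners came out within about 2 mm of nominal. One lid point close to the fingers read about 3 mm off.
- **Clips:** The order was front-left, rear-right, rear-left, front-right. For the two rear ones I tilted the gripper 35° to reach in under the bar.
- **Final check:** The last pictures show all four clips flat on a level lid, with the arm clear and no contact force. I could not read the clip joints directly, so "shut" rests on the pictures.
- **Mortar, bowl, cup and jar:** They show at the same picture positions as at the start, within about 3 pixels, which is detector noise.
- **Detection errors:** The networks sometimes mixed up the clip tips, for example reporting the front-right tip as front-left. I checked those against the pictures and the known box geometry.

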